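Shut the cash box after service

ROBOT

A 7-joint arm with a two-finger parallel gripper is mounted at the origin on a cart in front of the work surface, level with it; the furniture and walls round the work are solid. World frame = base frame: x ahead of the robot, y to its left, z up, the work surface at z = 0. Lengths are in m, angles in rad, forces in N, time in s.
With the tool pointing down it reaches from about 0.4 to 0.85 m from the base axis. Payload 10.4 kg.
Tool frame: the origin (TCP) lies between the finger pads; the fingertips stand 11 mm ahead of it and the grasp point (between the pads) lies 8 mm behind it (r.tcp_to_tips is the distance from the TCP to the fingertips, in m); z points along the fingers, y is the line along which they close (so a half turn about z gives the same grasp; the last joint's range is limited). The gripper opens to 87 mm and grips with 3 to 60 N. Pads are 19 mm wide; open, the fingers measure 117 mm over their backs; the gripper's body (75 mm by 190 mm) begins 51 mm behind the grasp point.
Start: joints at [-1.298, 0.332, -0.065, 1.46, 0.022, 1.35, -0.088], TCP at [0.182, 0.598, 0.234] pointing down, gripper open.
Joint ranges: [-2.6, 2.6], [-0.5, 2.12], [-1.47, 1.34], [0.16, 2.42], [-1.27, 4.41], [0.06, 2.06], [-2.6, 2.6]. Speed limits (rad/s): [2.22, 2.22, 2.79, 2.79, 3.14, 3.14, 3.14].

INTERFACE

Orientations are given as a unit quaternion [x, y, z, w].
In Python, from bench import r gives the robot as it stands. The module is installed in compiled form; this text tells all that it offers.
- The arm moves only by the shell command python3 -m crank 'ROWS' [FORCE]. ROWS is JSON, a list of rows, each an object of numbers: "claw": the closure, from -1 (fully open) to 1 (shut); "dx", "dy", "dz": the shift along the tool's x, y, z each as a share of 3 cm, from -1 to 1; "ax", "ay", "az": the turn, a rotation vector about the tool's x, y, z each as a share of 6 degrees, from -1 to 1. A call has 1 to 8 rows; each row shifts and turns the commanded pose from where the row before left it, along the tool's axes as they then stand; what a row does not reach is not made up. A row lasts 1/12 s, in which the tool goes at most 41.7 mm and 7.16 degrees, less where a joint would pass 70% of its speed; a pose out of reach is approached as far as the arm can. A call with a number of a shift or a turn outside -1 to 1 is refused whole. A call with a gripper value outside its range is refused whole. The fingers move at their own pace and stop on an object; FORCE is the grip in N (left out, the last holds). Time passes only in rows, so rows that do not move let the fingers close. It gives the time, the measured TCP pose, the force, the opening and the grip force at its end, in the units of the state.
- r.read_state(): the state, without advancing time (a new reading comes with each control period).
- r.camera(name): name is "scene" or "top" or "wrist"; returns a dict with "color" (480x640x3 uint8, red, green, blue), "mtx" (3x3 intrinsics, pixels), "R" (3x3) and "t" (3): a world point X has camera coordinates R X + t; the wrist camera has in their place "hand_eye" (4x4, takes a point from camera to tool coordinates, whose origin is the TCP and whose axes are the flange's). Camera axes: x right, y down, z forward; pixel columns grow to the right and rows downward; lengths in m; the calibration is good to about 2 mm. A picture is of the moment at which its call begins: read the wrist's pose just before it. There is no depth.
- r.close_job(): hands the job in; it is judged then, once.
The state is a dict: "time": time; "joint_positions": joint angles; "joint_vel": joint speeds; "joint_torque": joint torques, N m; "ee_pos": TCP position; "eef_rot": TCP orientation; "ft_force": force on the tool from outside, world axes, zero at the start; "torque": the same for the moment, N m; "width": finger opening in m; "grip_force": force on a finger pad.
Only numpy, scipy, OpenCV 4.12 (cv2) and the standard library are available. Lean on these libraries where they do the work, as an engineer would, in place of code of your own. Each camera call takes 0.05 s, during which the arm holds its last target. There are 200 camera calls.

TASK

Shut the canteen's cash box after service: first push the upright note flap inside it down flat over the notes, then swing the open lid over and press its front edge down until the spring latch catches and the lid is fully shut. It takes only pushing with the fingertips, nothing has to be picked up: do not lift or shift the box, never bring the lid down while the flap is still standing, and leave the things around the box where they are.

Things in the scene. Friction and masses are not known exactly. Their poses are not given: they have to be found in the camera images.
- cash_box: Grey sheet-steel cash box standing loose on the desk, about 2.4 kg, walls 3 mm, body 134 (x) x 190 (y) x 82 mm high. Origin: centre of its underside; own x points to the back (lid hinge side), y to the left, z up; the front with lock and key faces -x. Left of a partition at y = +6 mm lies the note well with the flap, right of it a black coin tray whose rim is 62 mm high. A row of files 0.4 m tall stands on the desk farther left (world y over 0.21, x over 0.5).
- flap_hinge (a point): Middle of the note flap's hinge line, on the box: (0, +87, 74.5) mm in the box frame; the hinge line runs along the box's x, just inside the left wall.
- flap_edge (a point): Middle of the free edge of the note flap. The flap is a bare aluminium plate 2.4 mm thick, 112 mm along the box's x, 78 mm from hinge line to free edge (a 5 mm rolled edge). At the start it stands up at the left wall, leaning a little outward over it.
- flap (a joint): Angle of the note flap, rad: 0 = flat over the note well, 1.57 = straight up, 1.85 = its stop, leaning out to the left. From upright it folds down to the right (box -y). A stiff hinge holds it where it is left; about 2 N near its free edge move it.
- lid_hinge (a point): Middle of the lid's hinge line, on the box: (+67, 0, 82) mm in the box frame; the line runs along the box's y on the back rim.
- lid_edge (a point): Middle of the lid's front edge, on its outer face: 137 mm from the hinge line along the lid and 20 mm out from it. The lid is a shallow grey steel shell, outside 140 x 196 x 26 mm; its outer face is flat but for a folding wire handle that lies flat and stands up to 8 mm proud, from 58 to 86 mm from the hinge and within 44 mm of the middle line.
- lid (a joint): Angle of the lid, rad: 0 = fully shut (outer face level, 102 mm above the desk), 1.57 = straight up, 1.95 = its stop, leaning to the back. A stiff hinge holds it where it is left; about 2 to 4 N near its front edge move it. At about 0.07 its hook meets the spring bolt of the lock, 30 mm right of the middle, and a press of about 6 to 10 N on the front edge snaps it home; below 0.03 it has caught.
- stapler: Black stapler, 144 x 58 x 46 mm, left of the box towards the back; bystander. Origin: centre of its underside.
- pen: White and black marker pen, 17 x 135 x 16 mm, lying in front of the box; bystander. Origin: centre of its underside.
- tin: Food tin, 57 mm across and 72 mm high, standing left of the box towards the front; bystander. Origin: centre of its underside.

How it is judged:
By the outcome, as a careful person would: the job done as asked, in the order asked, and still so for the second after the job is handed in, with the robot touching nothing.
It also fails if it takes over 51 s, if anything falls off the work surface, if the arm or the gripper's body presses on something with over 40 N, if the wrist force passes 120 N, or if a joint passes its speed limit or range.

## Working session

There is one attempt and no reset: what is moved stays moved. The work goes in short steps, Python scripts to look and compute and a shell command to move; the robot and the scene stay as the last step left them, time stands still between calls to the robot, and variables do not carry over. Pictures are saved under pics/ and viewed, at most 10 in all, crops included, and the job is handed in when it is done.

```bash
mkdir -p pics; python3 - <<'E'
from bench import r
import cv2,pickle
s=r.read_state();print({k:s[k] for k in('time','ee_pos','eef_rot','ft_force','width')}, r.tcp_to_tips)
d={}
for n in('scene','top'):
    c=r.camera(n);d[n]=c;cv2.imwrite(f'pics/{n}0.png',c['color'][:,:,::-1]);print(n,c['mtx'].tolist(),(-c['R'].T@c['t']).tolist(),c['R'].tolist())
pickle.dump(d,open('cams.pkl','wb'))
E
```

```text
{'time': 0.0, 'ee_pos': array([0.18207331, 0.59749874, 0.23275418]), 'eef_rot': array([ 1.47307345e-01,  9.89090515e-01, -7.04167093e-04, -6.15342306e-05]), 'ft_force': array([ 0.56106586,  0.48915939, -0.66962111]), 'width': 0.0873602683580813} 0.011
scene [[587.8414283435054, 0.0, 330.9306706548071], [0.0, 587.8414283435054, 237.9897162659893], [0.0, 0.0, 1.0]] [0.12604250869845424, -0.5262550034443929, 0.6815291648880369] [[0.7602226480835286, -0.6496584420322243, 0.002331102127936396], [-0.4466700660812618, -0.5252868487793537, -0.7242648538804143], [0.471749273881613, 0.5495613115892708, -0.6895179384152753]]
top [[592.4369369430417, 0.0, 326.8160547015486], [0.0, 592.4369369430417, 233.2084793682191], [0.0, 0.0, 1.0]] [0.3692007105866544, -0.05902204503102356, 0.911731716122864] [[-0.0019710521489917413, -0.9998562081284227, 0.016842743852430304], [-0.9809358938806259, -0.001339716477465154, -0.1943269854044407], [0.19432160726497627, -0.016904680618474614, -0.9807922026215053]]
```

View pics/scene0.png

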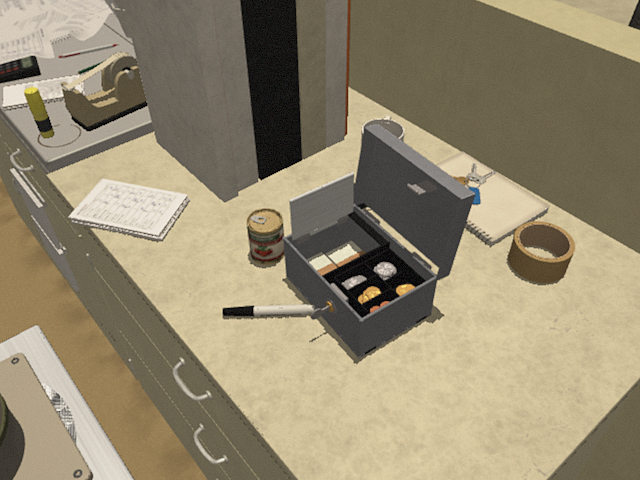

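View pics/top0.png

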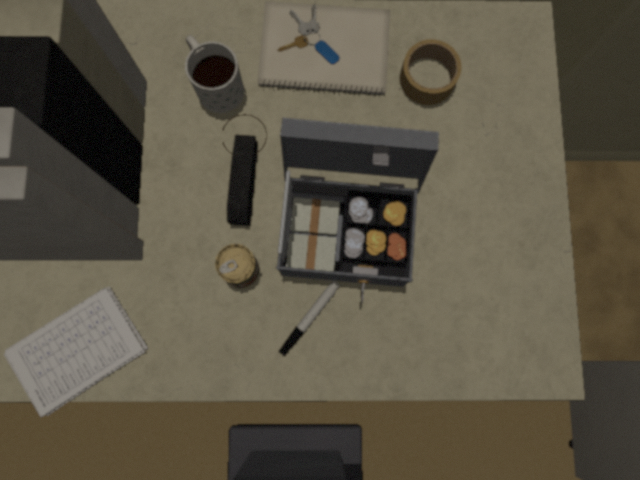

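Scene: box with front-left rim corner ≈(286,238), front-right ≈(361,320). The flap is upright, top edge from (291,193) to (355,176), and the lid is open with its top edge from (367,125) to (474,193). Top: rim from (279,277) to (411,284), tin at (236,265), stapler at (241,180), pen at (310,318).

```bash
cat > h.py <<'E'
import numpy as np,pickle
def ray(c,u,v):
    d=c['R'].T@np.linalg.inv(c['mtx'])@np.array([u,v,1.]);return -c['R'].T@c['t'],d
def onz(c,u,v,z):
    o,d=ray(c,u,v);return o+d*(z-o[2])/d[2]
def tri(c1,p1,c2,p2):
    A=[];b=[]
    for c,p in((c1,p1),(c2,p2)):
        o,d=ray(c,*p);d=d/np.linalg.norm(d);P=np.eye(3)-np.outer(d,d);A.append(P);b.append(P@o)
    return np.linalg.lstsq(np.vstack(A),np.hstack(b),rcond=None)[0]
def pix(c,X):
    q=c['mtx']@(c['R']@np.asarray(X,float)+c['t']);return q[:2]/q[2]
E
python3 - <<'E'
from h import *
import cv2
d=pickle.load(open('cams.pkl','rb'))
a=cv2.resize(d['top']['color'][110:300,265:445,::-1],None,fx=3.1,fy=3.1,interpolation=cv2.INTER_CUBIC)
b=cv2.resize(d['scene']['color'][110:360,270:490,::-1],None,fx=2.35,fy=2.35,interpolation=cv2.INTER_CUBIC)
cv2.imwrite('pics/a.png',cv2.convertScaleAbs(a,alpha=1.6));cv2.imwrite('pics/b.png',cv2.convertScaleAbs(b,alpha=1.3));print(a.shape,b.shape)
E
```

```text
(589, 558, 3) (588, 517, 3)
```

View pics/a.png

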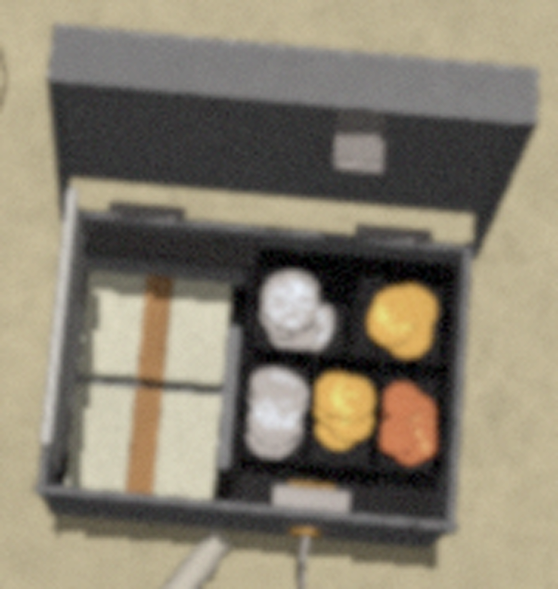

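View pics/b.png

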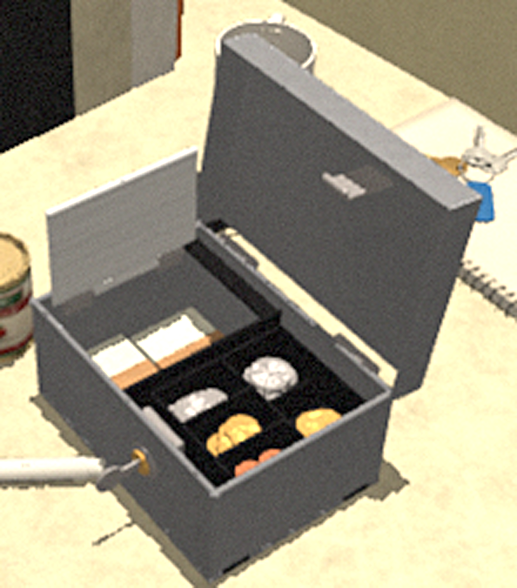

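Crop a: rim corners FL (43,490), FR (452,527), BR (470,250); lid outer edge (55,28)–(537,70); flap free edge ≈(45,440)–(72,185). Crop b: FL (36,303), FR (216,492), BR (388,395); lid outer edge (250,38)–(480,195); flap edge (50,212)–(197,152).

```bash
python3 - <<'E'
from h import *
np.set_printoptions(precision=4,suppress=True)
d=pickle.load(open('cams.pkl','rb'));T,S=d['top'],d['scene']
fa=lambda x,y:(265+x/3.1,110+y/3.1); fb=lambda x,y:(270+x/2.35,110+y/2.35)
P={'FL':((43,490),(36,303)),'FR':((452,527),(216,492)),'BR':((470,250),(388,395)),'lidL':((55,28),(250,38)),'lidR':((537,70),(480,195)),'flF':((45,440),(50,212)),'flB':((72,185),(197,152))}
for k,(a,b) in P.items():
    print(k,tri(T,fa(*a),S,fb(*b)), onz(T,*fa(*a),.082),onz(S,*fb(*b),.082))
FL,FR,BR=[(onz(T,*fa(*P[k][0]),.082)+onz(S,*fb(*P[k][1]),.082))/2 for k in('FL','FR','BR')]
y=FL-FR;yaw=np.arctan2(-y[0],y[1]);c=(FL+BR)/2
R=np.array([[np.cos(yaw),-np.sin(yaw),0],[np.sin(yaw),np.cos(yaw),0],[0,0,1]])
x=BR-FR
print('yaw',yaw,np.arctan2(x[1],x[0]),'c',c,np.linalg.norm(y),np.linalg.norm(x))
b=lambda p:R.T@(p-np.array([c[0],c[1],0]))
for k,(a,q) in P.items(): print(k,b(tri(T,fa(*a),S,fb(*q))))
print('tin',onz(T,236,265,.072),'stapler',onz(T,230,222,.04),onz(T,255,222,.04),onz(T,241,137,.04))
E
```

```text
FL [ 0.4837 -0.0057  0.0814] [ 0.4834 -0.0056  0.082 ] [ 0.4836 -0.0063  0.082 ]
FR [ 0.4664 -0.1913  0.0841] [ 0.4665 -0.1916  0.082 ] [ 0.4677 -0.1902  0.082 ]
BR [ 0.5956 -0.203   0.0816] [ 0.5968 -0.2039  0.082 ] [ 0.5937 -0.2027  0.082 ]
lidL [ 0.6525 -0.0155  0.2111] [ 0.7061 -0.0083  0.082 ] [0.7951 0.1251 0.082 ]
lidR [ 0.6343 -0.2095  0.2162] [ 0.6859 -0.2388  0.082 ] [ 0.7803 -0.118   0.082 ]
flF [ 0.4949 -0.0109  0.1531] [ 0.5064 -0.0062  0.082 ] [0.5448 0.0584 0.082 ]
flB [ 0.6063 -0.0201  0.1483] [ 0.6279 -0.0173  0.082 ] [0.6648 0.0433 0.082 ]
yaw -0.08848271164149638 -0.09633424506703944 c [ 0.5394 -0.1046  0.082 ] 0.18563763258607144 0.12871174827966306
FL [-0.0642  0.0936  0.0814]
FR [-0.065  -0.0928  0.0841]
BR [ 0.0647 -0.093   0.0816]
lidL [0.1048 0.0988 0.2111]
lidR [ 0.1039 -0.0961  0.2162]
flF [-0.0526  0.0895  0.1531]
flB [0.0592 0.0902 0.1483]
tin [0.4892 0.0561 0.072 ] stapler [0.5589 0.0713 0.04  ] [0.5589 0.0339 0.04  ] [0.6934 0.0584 0.04  ]
```

Calibration is consistent: box centre (0.540, -0.105), yaw -0.09, lid ≈1.70 rad. I'll bring the closed fingers round to the left of the flap, clear of the files.

```bash
cat > st.py <<'E'
from bench import r
import numpy as np
from scipy.spatial.transform import Rotation as Ro
np.set_printoptions(precision=4,suppress=True)
yaw=-0.092;R=Ro.from_euler('z',yaw).as_matrix();C=np.array([.540,-.105,0])
s=r.read_state();M=Ro.from_quat(s['eef_rot']).as_matrix()
tip=s['ee_pos']+M[:,2]*.011
print(round(s['time'],2),'tip box',R.T@(tip-C),'toolx box',R.T@M[:,0],'tooly',R.T@M[:,1],'toolz',R.T@M[:,2],'F box',R.T@s['ft_force'],'w',s['width'])
E
python3 -m crank '[{"claw":1,"az":-1},{"claw":1,"az":-0.93,"dy":-0.5},{"claw":1,"dy":-1,"dx":-0.4},{"claw":1,"dy":-1,"dx":-0.4},{"claw":1,"dy":-1,"dx":-0.4},{"claw":1,"dy":-1,"dx":-0.4},{"claw":1,"dy":-1,"dx":-0.4},{"claw":1,"dy":-1,"dx":-0.4}]' 20; python3 st.py
```

```text
0.1 tip box [-0.4209  0.6667  0.2219] toolx box [-0.9793  0.2024 -0.0001] tooly [ 0.2024  0.9793 -0.0012] toolz [-0.0002 -0.0012 -1.    ] F box [-0.7105  0.1232 -1.5651] w 0.086954831110984invalid input at $[0]: expected keys claw, dx, dy, dz, ax, ay, az
```

```bash
python3 -m crank '[{"claw":1,"dx":0,"dy":0,"dz":0,"ax":0,"ay":0,"az":-1},{"claw":1,"dx":0,"dy":-0.5,"dz":0,"ax":0,"ay":0,"az":-0.93},{"claw":1,"dx":-0.4,"dy":-1,"dz":0,"ax":0,"ay":0,"az":0},{"claw":1,"dx":-0.4,"dy":-1,"dz":0,"ax":0,"ay":0,"az":0},{"claw":1,"dx":-0.4,"dy":-1,"dz":0,"ax":0,"ay":0,"az":0},{"claw":1,"dx":-0.4,"dy":-1,"dz":0,"ax":0,"ay":0,"az":0},{"claw":1,"dx":-0.4,"dy":-1,"dz":0,"ax":0,"ay":0,"az":0},{"claw":1,"dx":-0.4,"dy":-1,"dz":0,"ax":0,"ay":0,"az":0}]' 20; python3 st.py
```

```text
time: 0.77
ee_pos: [0.2343, 0.3954, 0.2332]
eef_rot: [0.047, 0.999, -0.0, -0.0]
ft_force: [0.2, -0.4, -0.2]
width: 0.0419
grip_force: 0.0
0.77 tip box [-0.3504  0.4702  0.2222] toolx box [-1.      0.0017  0.0003] tooly [ 0.0017  1.     -0.0004] toolz [-0.0003 -0.0003 -1.    ] F box [ 0.2403 -0.3556 -0.1593] w 0.04189607754007745
```

```bash
python3 -m crank '[{"claw":1,"dx":-0.6,"dy":-1,"dz":0,"ax":0,"ay":0,"az":0},{"claw":1,"dx":-0.6,"dy":-1,"dz":0,"ax":0,"ay":0,"az":0},{"claw":1,"dx":-0.6,"dy":-1,"dz":0,"ax":0,"ay":0,"az":0},{"claw":1,"dx":-0.6,"dy":-1,"dz":0,"ax":0,"ay":0,"az":0},{"claw":1,"dx":-0.6,"dy":-1,"dz":0,"ax":0,"ay":0,"az":0},{"claw":1,"dx":-0.6,"dy":-1,"dz":0,"ax":0,"ay":0,"az":0},{"claw":1,"dx":-0.6,"dy":-1,"dz":0,"ax":0,"ay":0,"az":0},{"claw":1,"dx":-0.6,"dy":-1,"dz":0,"ax":0,"ay":0,"az":0}]'; python3 st.py
```

```text
time: 1.43
ee_pos: [0.3553, 0.143, 0.2334]
eef_rot: [0.047, 0.999, 0.0, -0.0]
ft_force: [0.7, 1.2, 0.8]
width: 0.0008
grip_force: 0.0
1.43 tip box [-0.2067  0.23    0.2224] toolx box [-1.      0.0016  0.0002] tooly [0.0016 1.     0.0003] toolz [-0.0002  0.0003 -1.    ] F box [0.6252 1.2479 0.8082] w 0.0007531437180746821
```

```bash
python3 -m crank '[{"claw":1,"dx":-0.8,"dy":-0.4,"dz":0,"ax":0,"ay":0,"az":0},{"claw":1,"dx":-0.8,"dy":-0.4,"dz":0,"ax":0,"ay":0,"az":0},{"claw":1,"dx":-0.8,"dy":-0.4,"dz":0,"ax":0,"ay":0,"az":0},{"claw":1,"dx":-0.8,"dy":-0.4,"dz":0,"ax":0,"ay":0,"az":0},{"claw":1,"dx":-0.8,"dy":-0.4,"dz":0,"ax":0,"ay":0,"az":0},{"claw":1,"dx":-0.8,"dy":-0.4,"dz":0,"ax":0,"ay":0,"az":0},{"claw":1,"dx":0,"dy":0,"dz":0,"ax":0,"ay":0,"az":0},{"claw":1,"dx":0,"dy":0,"dz":0,"ax":0,"ay":0,"az":0}]'; python3 st.py
```

```text
time: 2.1
ee_pos: [0.492, 0.0587, 0.233]
eef_rot: [0.048, 0.999, -0.001, -0.0]
ft_force: [-0.6, 0.6, 0.4]
width: 0.0002
grip_force: 0.0
2.1 tip box [-0.0628  0.1586  0.222 ] toolx box [-1.      0.0039  0.0009] tooly [ 0.0039  1.     -0.0013] toolz [-0.0009 -0.0013 -1.    ] F box [-0.6519  0.519   0.389 ] w 0.00018795112607798177
```

```bash
python3 -m crank '[{"claw":1,"dx":-0.65,"dy":-0.3,"dz":0,"ax":0,"ay":0,"az":0},{"claw":1,"dx":-0.65,"dy":-0.3,"dz":0,"ax":0,"ay":0,"az":0},{"claw":1,"dx":-0.65,"dy":-0.3,"dz":0,"ax":0,"ay":0,"az":0},{"claw":1,"dx":0,"dy":0,"dz":0.8,"ax":0,"ay":0,"az":0},{"claw":1,"dx":0,"dy":0,"dz":0.8,"ax":0,"ay":0,"az":0},{"claw":1,"dx":0,"dy":0,"dz":0.8,"ax":0,"ay":0,"az":0},{"claw":1,"dx":0,"dy":0,"dz":0.7,"ax":0,"ay":0,"az":0},{"claw":1,"dx":0,"dy":0,"dz":0,"ax":0,"ay":0,"az":0}]'; python3 st.py
python3 - <<'E'
from bench import r
import cv2
c=r.camera('scene');cv2.imwrite('pics/c.png',cv2.resize(c['color'][60:360,200:520,::-1],None,fx=1.8,fy=1.8))
E
```

```text
time: 2.77
ee_pos: [0.5443, 0.0282, 0.1366]
eef_rot: [0.046, 0.999, -0.0, -0.003]
ft_force: [-1.1, 0.5, -1.1]
width: 0.0003
grip_force: 0.0
2.77 tip box [-0.0081  0.133   0.1256] toolx box [-1.      0.0004  0.0065] tooly [ 0.0004  1.     -0.0012] toolz [-0.0065 -0.0012 -1.    ] F box [-1.1319  0.3871 -1.1297] w 0.0002782788498711635
```

View pics/c.png

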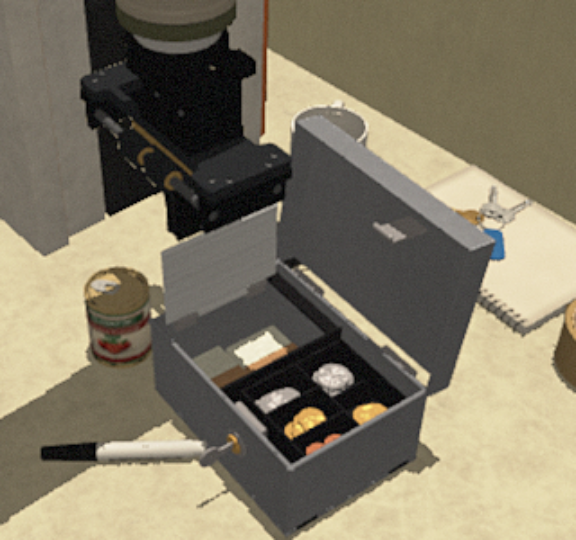

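The finger stands behind the flap, clear of lid and tin. Pushing the flap over.

```bash
python3 -m crank '[{"claw":1,"dx":0,"dy":-0.5,"dz":0,"ax":0,"ay":0,"az":0},{"claw":1,"dx":0,"dy":-0.5,"dz":0,"ax":0,"ay":0,"az":0},{"claw":1,"dx":0,"dy":-0.5,"dz":0,"ax":0,"ay":0,"az":0},{"claw":1,"dx":0,"dy":-0.5,"dz":0,"ax":0,"ay":0,"az":0},{"claw":1,"dx":0,"dy":-0.4,"dz":0.2,"ax":0,"ay":0,"az":0},{"claw":1,"dx":0,"dy":-0.35,"dz":0.3,"ax":0,"ay":0,"az":0},{"claw":1,"dx":0,"dy":0,"dz":0,"ax":0,"ay":0,"az":0}]'; python3 st.py
```

```text
time: 3.4
ee_pos: [0.5393, -0.0565, 0.1262]
eef_rot: [0.048, 0.999, 0.0, 0.0]
ft_force: [-0.1, -1.0, -0.3]
width: 0.0003
grip_force: 0.0
3.4 tip box [-0.0051  0.0483  0.1152] toolx box [-1.      0.0038 -0.0004] tooly [0.0038 1.     0.0002] toolz [ 0.0004  0.0002 -1.    ] F box [-0.0097 -1.0055 -0.3292] w 0.0003493521240968269
```

```bash
python3 -m crank '[{"claw":1,"dx":0,"dy":-0.05,"dz":0.3,"ax":0,"ay":0,"az":0},{"claw":1,"dx":0,"dy":-0.05,"dz":0.3,"ax":0,"ay":0,"az":0},{"claw":1,"dx":0,"dy":-0.05,"dz":0.3,"ax":0,"ay":0,"az":0},{"claw":1,"dx":0,"dy":0,"dz":0.2,"ax":0,"ay":0,"az":0},{"claw":1,"dx":0,"dy":0,"dz":0.1,"ax":0,"ay":0,"az":0},{"claw":1,"dx":0,"dy":0,"dz":0,"ax":0,"ay":0,"az":0}]'; python3 st.py
python3 - <<'E'
from bench import r
import cv2
c=r.camera('scene');cv2.imwrite('pics/d.png',cv2.resize(c['color'][60:360,200:520,::-1],None,fx=1.8,fy=1.8))
E
```

```text
time: 3.9
ee_pos: [0.5387, -0.059, 0.0885]
eef_rot: [0.047, 0.999, -0.0, -0.001]
ft_force: [-1.6, -0.1, -0.1]
width: 0.0003
grip_force: 0.0
3.9 tip box [-0.0055  0.0457  0.0775] toolx box [-1.      0.0013  0.0017] tooly [ 0.0013  1.     -0.0003] toolz [-0.0017 -0.0003 -1.    ] F box [-1.5432 -0.2091 -0.148 ] w 0.00031108319050154437
```

View pics/d.png

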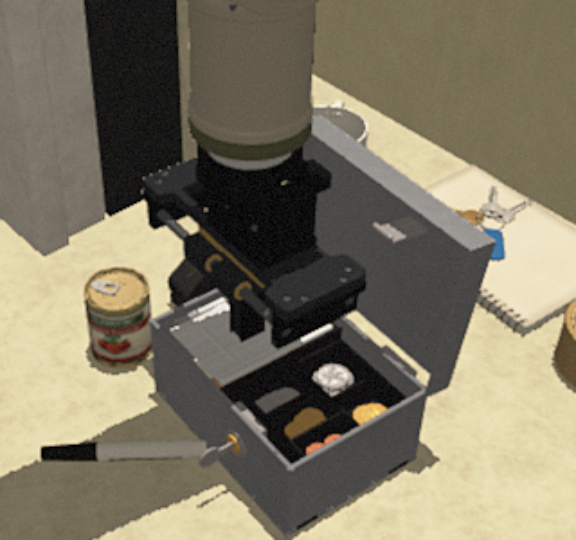

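The flap is nearly flat under the finger. Pressing a few mm more until force shows.

```bash
for i in 1; do python3 -m crank '[{"claw":1,"dx":0,"dy":-0.1,"dz":0.06,"ax":0,"ay":0,"az":0},{"claw":1,"dx":0,"dy":-0.1,"dz":0.05,"ax":0,"ay":0,"az":0},{"claw":1,"dx":0,"dy":-0.1,"dz":0.04,"ax":0,"ay":0,"az":0},{"claw":1,"dx":0,"dy":0,"dz":0,"ax":0,"ay":0,"az":0},{"claw":1,"dx":0,"dy":0,"dz":0,"ax":0,"ay":0,"az":0}]'; done; python3 st.py
```

```text
time: 4.37
ee_pos: [0.5398, -0.0653, 0.0869]
eef_rot: [0.046, 0.999, 0.002, 0.001]
ft_force: [-4.8, 11.4, 19.1]
width: 0.0005
grip_force: 9.4
4.37 tip box [-0.0039  0.0396  0.0759] toolx box [-1.     -0.0004 -0.0017] tooly [-0.0004  1.      0.005 ] toolz [ 0.0017  0.005  -1.    ] F box [-5.8463 10.9449 19.1212] w 0.0004540576259714847
```

```bash
python3 -m crank '[{"claw":1,"dx":0,"dy":0,"dz":-0.3,"ax":0,"ay":0,"az":0},{"claw":1,"dx":0,"dy":0,"dz":-0.9,"ax":0,"ay":0,"az":0},{"claw":1,"dx":0,"dy":0,"dz":-1,"ax":0,"ay":0,"az":0},{"claw":1,"dx":0,"dy":0,"dz":-1,"ax":0,"ay":0,"az":0},{"claw":1,"dx":0,"dy":0,"dz":-1,"ax":0,"ay":0,"az":0},{"claw":1,"dx":0,"dy":0,"dz":-1,"ax":0,"ay":0,"az":0},{"claw":1,"dx":0,"dy":-0.5,"dz":-0.8,"ax":0,"ay":0,"az":0},{"claw":1,"dx":0,"dy":-0.5,"dz":0,"ax":0,"ay":0,"az":0}]'; python3 st.py
python3 - <<'E'
from bench import r
import cv2,numpy as np
f=[cv2.resize(r.camera(n)['color'][y:y+260,x:x+250,::-1],None,fx=1.6,fy=1.6) for n,y,x in(('scene',110,240),('top',80,220))]
cv2.imwrite('pics/e.png',cv2.convertScaleAbs(np.hstack(f),alpha=1.3))
E
```

```text
time: 5.03
ee_pos: [0.5375, -0.0989, 0.2703]
eef_rot: [0.046, 0.999, 0.0, 0.004]
ft_force: [0.4, -1.2, 1.4]
width: 0.0006
grip_force: 0.0
5.03 tip box [-0.0029  0.0059  0.2593] toolx box [-1.      0.0006 -0.0072] tooly [0.0006 1.     0.0012] toolz [ 0.0072  0.0011 -1.    ] F box [ 0.5044 -1.1522  1.4257] w 0.0006403837704126137
```

View pics/e.png

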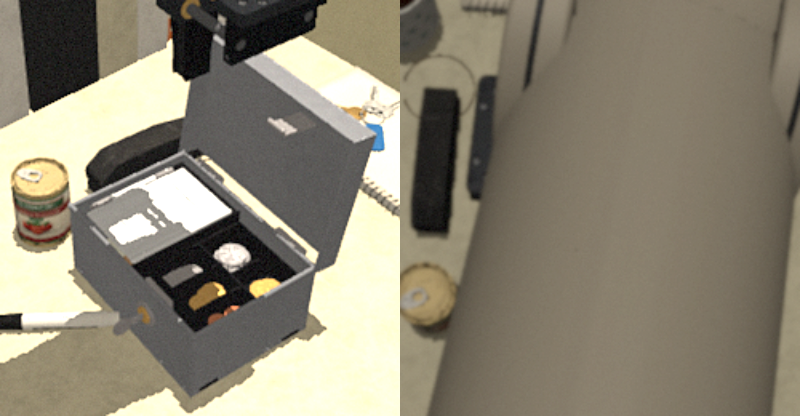

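Flap is flat and the box has not moved (front-left corner still ≈(286,240)). Now over the lid to behind it.

```bash
python3 -m crank '[{"claw":1,"dx":-0.9,"dy":-0.2,"dz":-0.2,"ax":0,"ay":0,"az":0},{"claw":1,"dx":-0.9,"dy":-0.2,"dz":0,"ax":0,"ay":0,"az":0},{"claw":1,"dx":-0.9,"dy":-0.2,"dz":0,"ax":0,"ay":0,"az":0},{"claw":1,"dx":-0.9,"dy":-0.2,"dz":0,"ax":0,"ay":0,"az":0},{"claw":1,"dx":-0.9,"dy":0,"dz":0,"ax":0,"ay":0,"az":0},{"claw":1,"dx":-0.5,"dy":0,"dz":0,"ax":0,"ay":0,"az":0},{"claw":1,"dx":0,"dy":0,"dz":0,"ax":0,"ay":0,"az":0}]'; python3 st.py
```

```text
time: 5.72
ee_pos: [0.6844, -0.1355, 0.2684]
eef_rot: [0.046, 0.999, -0.0, -0.001]
ft_force: [-0.4, -0.1, -0.6]
width: 0.0004
grip_force: 0.0
5.72 tip box [ 0.1466 -0.0171  0.2574] toolx box [-1.      0.001   0.0028] tooly [ 0.001   1.     -0.0008] toolz [-0.0028 -0.0008 -1.    ] F box [-0.3433 -0.1138 -0.6249] w 0.0003682935938590591
```

```bash
python3 -m crank '[{"claw":1,"dx":0,"dy":0,"dz":0.7,"ax":0,"ay":0,"az":0},{"claw":1,"dx":0,"dy":0,"dz":0.7,"ax":0,"ay":0,"az":0},{"claw":1,"dx":0,"dy":0,"dz":0.7,"ax":0,"ay":0,"az":0},{"claw":1,"dx":0.4,"dy":0,"dz":0,"ax":0,"ay":0,"az":0},{"claw":1,"dx":0.4,"dy":0,"dz":0,"ax":0,"ay":0,"az":0},{"claw":1,"dx":0.4,"dy":0,"dz":0,"ax":0,"ay":0,"az":0},{"claw":1,"dx":0.4,"dy":0,"dz":0,"ax":0,"ay":0,"az":0},{"claw":1,"dx":0,"dy":0,"dz":0,"ax":0,"ay":0,"az":0}]'; python3 st.py
```

```text
time: 6.38
ee_pos: [0.6333, -0.1314, 0.2083]
eef_rot: [0.047, 0.999, 0.0, -0.0]
ft_force: [-0.8, -0.2, -0.3]
width: 0.0005
grip_force: 0.0
6.38 tip box [ 0.0953 -0.0177  0.1973] toolx box [-1.      0.0024  0.0001] tooly [0.0024 1.     0.001 ] toolz [-0.0001  0.001  -1.    ] F box [-0.7412 -0.2956 -0.3443] w 0.0005221271972968938
```

```bash
python3 -m crank '[{"claw":1,"dx":0.48,"dy":0,"dz":0,"ax":0,"ay":0,"az":0},{"claw":1,"dx":0.48,"dy":0,"dz":0,"ax":0,"ay":0,"az":0},{"claw":1,"dx":0.5,"dy":0,"dz":0.08,"ax":0,"ay":0,"az":0},{"claw":1,"dx":0.5,"dy":0,"dz":0.08,"ax":0,"ay":0,"az":0},{"claw":1,"dx":0.45,"dy":0,"dz":0.25,"ax":0,"ay":0,"az":0},{"claw":1,"dx":0.45,"dy":0,"dz":0.25,"ax":0,"ay":0,"az":0},{"claw":1,"dx":0,"dy":0,"dz":0,"ax":0,"ay":0,"az":0}]'; python3 st.py
```

```text
time: 6.97
ee_pos: [0.5473, -0.1233, 0.187]
eef_rot: [0.047, 0.999, 0.001, -0.001]
ft_force: [0.7, -0.6, 0.1]
width: 0.0006
grip_force: 0.0
6.97 tip box [ 0.009  -0.0175  0.176 ] toolx box [-1.      0.0023  0.0025] tooly [0.0023 1.     0.0011] toolz [-0.0025  0.0011 -1.    ] F box [ 0.7044 -0.4933  0.1251] w 0.0006000190492310459
```

```bash
python3 -m crank '[{"claw":1,"dx":0.37,"dy":0,"dz":0.32,"ax":0,"ay":0,"az":0},{"claw":1,"dx":0.37,"dy":0,"dz":0.32,"ax":0,"ay":0,"az":0},{"claw":1,"dx":0.27,"dy":0,"dz":0.43,"ax":0,"ay":0,"az":0},{"claw":1,"dx":0.27,"dy":0,"dz":0.43,"ax":0,"ay":0,"az":0},{"claw":1,"dx":0.12,"dy":0,"dz":0.3,"ax":0,"ay":0,"az":0},{"claw":1,"dx":0.12,"dy":0,"dz":0.3,"ax":0,"ay":0,"az":0},{"claw":1,"dx":0,"dy":0,"dz":0,"ax":0,"ay":0,"az":0}]'; python3 st.py
python3 - <<'E'
from bench import r
import cv2
c=r.camera('scene');cv2.imwrite('pics/f.png',cv2.resize(c['color'][60:360,200:520,::-1],None,fx=1.8,fy=1.8))
E
```

```text
time: 7.55
ee_pos: [0.5033, -0.1191, 0.1238]
eef_rot: [0.047, 0.999, -0.0, -0.001]
ft_force: [0.7, 0.3, -0.8]
width: 0.0002
grip_force: 0.0
7.55 tip box [-0.0353 -0.0174  0.1128] toolx box [-1.      0.0017  0.0024] tooly [ 0.0017  1.     -0.0002] toolz [-0.0024 -0.0001 -1.    ] F box [ 0.6818  0.3165 -0.8439] w 0.00016123450931865215
```

View pics/f.png

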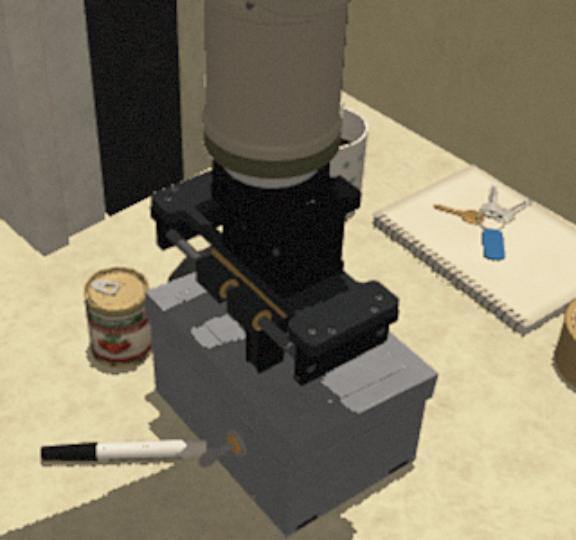

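The lid is nearly shut. Step back to the front edge near the lock and press.

```bash
python3 -m crank '[{"claw":1,"dx":0,"dy":0,"dz":-0.3,"ax":0,"ay":0,"az":0},{"claw":1,"dx":0.6,"dy":-0.3,"dz":0,"ax":0,"ay":0,"az":0},{"claw":1,"dx":0,"dy":0,"dz":0.3,"ax":0,"ay":0,"az":0},{"claw":1,"dx":0,"dy":0,"dz":0.12,"ax":0,"ay":0,"az":0},{"claw":1,"dx":0,"dy":0,"dz":0.12,"ax":0,"ay":0,"az":0},{"claw":1,"dx":0,"dy":0,"dz":0.06,"ax":0,"ay":0,"az":0},{"claw":1,"dx":0,"dy":0,"dz":0.03,"ax":0,"ay":0,"az":0},{"claw":1,"dx":0,"dy":0,"dz":0,"ax":0,"ay":0,"az":0}]'; python3 st.py
```

```text
time: 8.27
ee_pos: [0.4858, -0.1263, 0.1153]
eef_rot: [0.047, 0.999, -0.0, 0.0]
ft_force: [0.3, 0.6, -0.6]
width: 0.0006
grip_force: 0.0
8.27 tip box [-0.052  -0.0262  0.1043] toolx box [-1.      0.0013 -0.0001] tooly [ 0.0013  1.     -0.0001] toolz [ 0.0001 -0.0001 -1.    ] F box [ 0.2248  0.6208 -0.5637] w 0.0005954739756068714
```

```bash
python3 -m crank '[{"claw":1,"dx":0,"dy":0,"dz":0.05,"ax":0,"ay":0,"az":0},{"claw":1,"dx":0,"dy":0,"dz":0.05,"ax":0,"ay":0,"az":0},{"claw":1,"dx":0,"dy":0,"dz":0.03,"ax":0,"ay":0,"az":0},{"claw":1,"dx":0,"dy":0,"dz":0,"ax":0,"ay":0,"az":0},{"claw":1,"dx":0,"dy":0,"dz":0,"ax":0,"ay":0,"az":0}]'; python3 st.py
```

```text
time: 8.68
ee_pos: [0.486, -0.1265, 0.1131]
eef_rot: [0.047, 0.999, 0.001, 0.0]
ft_force: [-9.0, 2.4, 24.0]
width: 0.0004
grip_force: 12.1
8.68 tip box [-0.0518 -0.0263  0.1021] toolx box [-1.      0.0018 -0.0007] tooly [0.0018 1.     0.0014] toolz [ 0.0007  0.0014 -1.    ] F box [-9.1624  1.5468 24.0494] w 0.0003755764306170006
```

24 N at tip height 0.1021, the fully shut level. Retreat and check.

```bash
python3 -m crank '[{"claw":1,"dx":0,"dy":0,"dz":-0.4,"ax":0,"ay":0,"az":0},{"claw":1,"dx":0,"dy":0,"dz":-1,"ax":0,"ay":0,"az":0},{"claw":1,"dx":0,"dy":0,"dz":-1,"ax":0,"ay":0,"az":0},{"claw":1,"dx":0,"dy":0.3,"dz":-1,"ax":0,"ay":0,"az":0},{"claw":1,"dx":0,"dy":0.6,"dz":-1,"ax":0,"ay":0,"az":0},{"claw":1,"dx":0,"dy":1,"dz":-0.5,"ax":0,"ay":0,"az":0},{"claw":1,"dx":0.3,"dy":1,"dz":0,"ax":0,"ay":0,"az":0},{"claw":1,"dx":0.3,"dy":1,"dz":0,"ax":0,"ay":0,"az":0}]'
python3 -m crank '[{"claw":1,"dx":0.5,"dy":1,"dz":0,"ax":0,"ay":0,"az":0},{"claw":1,"dx":0.5,"dy":1,"dz":0,"ax":0,"ay":0,"az":0},{"claw":1,"dx":0.5,"dy":1,"dz":0,"ax":0,"ay":0,"az":0},{"claw":1,"dx":0,"dy":1,"dz":0,"ax":0,"ay":0,"az":0},{"claw":1,"dx":0,"dy":1,"dz":0,"ax":0,"ay":0,"az":0},{"claw":1,"dx":0,"dy":0,"dz":0,"ax":0,"ay":0,"az":0},{"claw":1,"dx":0,"dy":0,"dz":0,"ax":0,"ay":0,"az":0}]'; python3 st.py
python3 - <<'E'
from bench import r
import cv2,numpy as np
f=[cv2.resize(r.camera(n)['color'][y:y+270,x:x+250,::-1],None,fx=1.6,fy=1.6) for n,y,x in(('scene',110,220),('top',90,200))]
cv2.imwrite('pics/g.png',cv2.convertScaleAbs(np.hstack(f),alpha=1.3))
from h import pix
import pickle
from scipy.spatial.transform import Rotation as Ro
R=Ro.from_euler('z',-.092).as_matrix();d=pickle.load(open('cams.pkl','rb'))
for n,x0,y0,o in(('scene',220,110,0),('top',200,90,400)):
  for p in((-.07,.098,.102),(-.07,-.098,.102),(.07,-.098,.102),(.07,.098,.102)):
    q=pix(d[n],R@np.array(p)+[.54,-.105,0]); print(n,p,(q-[x0,y0])*1.6+[o,0])
E
```

```text
time: 9.35
ee_pos: [0.4789, -0.0071, 0.2596]
eef_rot: [0.047, 0.999, 0.0, 0.001]
ft_force: [0.5, -0.4, -1.1]
width: 0.0003
grip_force: 0.0
time: 9.93
ee_pos: [0.4474, 0.1466, 0.2581]
eef_rot: [0.045, 0.999, -0.0, -0.0]
ft_force: [0.1, -1.0, -1.3]
width: 0.0004
grip_force: 0.0
9.93 tip box [-0.1153  0.242   0.2471] toolx box [-1.     -0.0015  0.0003] tooly [-0.0015  1.     -0.0005] toolz [-0.0003 -0.0005 -1.    ] F box [ 0.1986 -1.0059 -1.275 ] w 0.00044689827063952695
scene (-0.07, 0.098, 0.102) [ 96.0282205  189.40891011]
scene (-0.07, -0.098, 0.102) [227.19283934 327.68844028]
scene (0.07, -0.098, 0.102) [358.32109004 253.20532244]
scene (0.07, 0.098, 0.102) [218.96972221 133.24681081]
top (-0.07, 0.098, 0.102) [519.25644545 286.47270985]
top (-0.07, -0.098, 0.102) [746.41094332 307.35002882]
top (0.07, -0.098, 0.102) [755.92829653 150.82744958]
top (0.07, 0.098, 0.102) [536.13940281 130.66443498]
```

View pics/g.png

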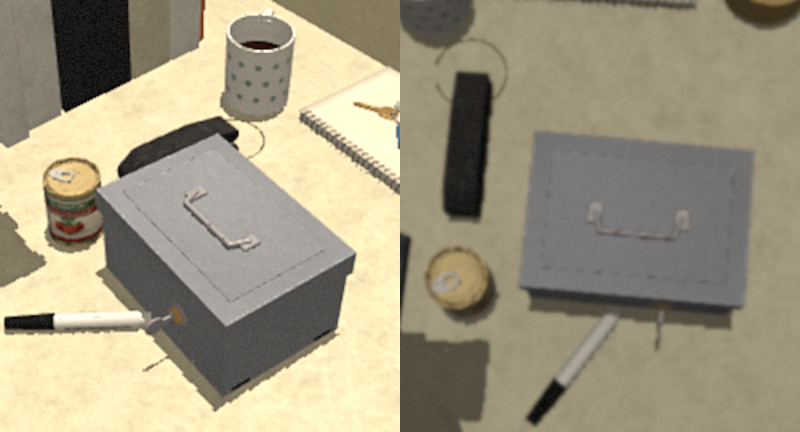

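Both views show the lid shut, with corners at scene (99,190), (227,323), (354,254) and bystanders in place. A numeric check on lid height and any shift:

```bash
python3 - <<'E'
from h import *
from bench import r
import cv2
d=pickle.load(open('cams.pkl','rb'))
n={k:r.camera(k) for k in('scene','top')};T,S=n['top'],n['scene']
R=np.array([[.9958,.0919,0],[-.0919,.9958,0],[0,0,1]])
for a,b in(((227,323),(743,305)),((99,190),(522,289)),((354,254),(753,149))):
    X=tri(S,(a[0]/1.6+220,a[1]/1.6+110),T,((b[0]-400)/1.6+200,b[1]/1.6+90));print((R.T@(X-[.54,-.105,0])).round(4))
def shift(k,name,x,y,w,h,m=6):
    t=d[k]['color'][y:y+h,x:x+w];i=n[k]['color'][y-m:y+h+m,x-m:x+w+m]
    q=cv2.matchTemplate(i,t,cv2.TM_CCOEFF_NORMED);_,v,_,l=cv2.minMaxLoc(q);print(name,l[0]-m,l[1]-m,round(v,3))
shift('scene','box foot',345,330,60,28);shift('scene','key',318,295,20,20);shift('scene','boxright',410,290,40,40);shift('scene','tin',245,205,42,60);shift('scene','pen',220,298,95,24);shift('top','stapler',225,132,32,95);shift('top','pen',278,290,50,66)
E
```

```text
[-0.0682 -0.0949  0.1033]
[-0.0707  0.0946  0.1038]
[ 0.0709 -0.0949  0.0985]
box foot -1 3 0.958
key 0 0 0.77
boxright -1 2 0.871
tin 0 0 0.976
pen 0 0 0.978
stapler 0 0 0.995
pen 0 0 0.997
```

```bash
python3 -c "from bench import r;print(r.close_job())"
```

```text
the job is handed in; nothing more can be done
None
```

The job is handed in (no verdict was returned): the note flap was pushed flat first, then the lid was swung over and pressed with 24 N down to its fully shut height. The tin, pen and stapler have not moved, and the box is within about 1–2 mm of where it stood, as near as the images can tell.

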